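# Seat the die insert and hold the guide plate over the die block

### The job

Set the copper-coloured die insert fully home, flat and square, in the pocket of the dark steel die block (lower it in, do not drop it), and let go of it. Then pick up the aluminium guide plate by its brass bush and finish while still holding it level and still about 10 mm above the block's two rails, its four screw holes centred over the four threaded holes, so that I can start the screws; do not drop it or knock it against the die. Either part may go either way round; leave the other tools where they lie.

Things in the scene. Friction and masses are not known exactly. Their poses are not given: they have to be found in the camera images.
- die_block: Embossing die block, bolted to the bench: dark steel base 150 (x) x 130 (y) x 30 mm high; along its +y and -y edges two bright rails, 150 x 28 mm, 20 mm high (tops 50 mm above the bench, inner faces at y = +-37 mm), leave a channel open at both x ends, with the pocket in its middle. Origin: centre of the underside, z up.
- pocket (a point): Centre of the pocket's flat floor, 18 mm above the bench, axes as the block. The pocket is 47 (x) x 63 (y) mm and 12 mm deep below the channel floor (which is 30 mm above the bench), with a 3 mm chamfer round its mouth.
- die_insert: Copper-coloured die insert with a brass rosette on its face: block 44 (x) x 60 (y) x 26 mm high, about 0.5 kg, face up on the bench. In the pocket it has 1.5 mm play each side and stands 14 mm above the channel floor: grip it across its 44 mm, fingertips over 14 mm above its underside, fingers in the channel. Either way round fits. Origin: centre of the underside.
- guide_plate: Aluminium guide plate 140 (x) x 126 (y) x 8 mm, about 0.5 kg, lying flat on the bench. A round brass bush, 34 mm in diameter, stands on its centre, top 40 mm above the plate's underside, with a 50 mm collar 3 mm thick at its foot; grip it there from above. A 12 mm screw hole near each corner. Origin: centre of the underside.
- hole0 (a point): Guide plate's screw hole (12 mm through) at x +56, y +51 mm of the plate, at its underside.
- hole1 (a point): Guide plate's screw hole at x +56, y -51 mm, at its underside.
- hole2 (a point): Guide plate's screw hole at x -56, y +51 mm, at its underside.
- hole3 (a point): Guide plate's screw hole at x -56, y -51 mm, at its underside.
- thread0 (a point): Threaded hole (6 mm) in the die block's rail top at x +56, y +51 mm of the block, 50 mm above the bench. hole0..3 go over thread0..3, or, with the plate turned half round, over thread3..0.
- thread1 (a point): Threaded hole in the rail top at x +56, y -51 mm of the block.
- thread2 (a point): Threaded hole in the rail top at x -56, y +51 mm of the block.
- thread3 (a point): Threaded hole in the rail top at x -56, y -51 mm of the block.
- hammer: Chasing hammer with a wooden handle, 260 mm long, lying on the bench beyond the die block, to be left alone.
- screw_dish: Small round steel dish, 80 mm across and 12 mm high, holding four screws, beyond the die block to its left, to be left alone.
- pitch_bowl: Round black iron chaser's bowl filled with dark pitch, 136 mm across and 50 mm high, far right, to be left alone.
- punch_roll: Three dark steel punches held side by side by a rubber band, about 125 x 42 x 10 mm, far left, to be left alone.
Things that resemble listed ones, but are neither listed nor needed, are in the scene too. Of the things that look like the die_insert, the largest one is meant.

How it is judged:
On the way, in this order (a step that is already met when the one before it is completed fails the run):
1. the die insert sits fully home in the pocket, let go (horizontal distance between die_insert and pocket below 0.003 m and z of die_insert in the frame of pocket between -0.003 and 0.002 m and angle between die_insert's own z axis and vertical below 0.04 rad and angle between the x axis of die_insert and the x axis of die_block, either way round below 0.08 rad and contact force between die_insert and the fingers below 0.1 N), for 0.3 s.
2. the guide plate has been lifted off the bench in the gripper (contact force between guide_plate and the fingers above 1 N and height (world z) of guide_plate above 0.03 m), for 0.2 s.
At the end, for the whole second after the job is handed in: Insert released in the pocket: within 3 mm of centre, 2 mm of the floor, 0.08 rad of square. Plate held still in the fingers, level within 0.06 rad, touching nothing else, each hole within 3 mm of its thread in plan and 3 to 18 mm above the rails. Other tools within 20 mm of their start (all of step 1 and contact force between guide_plate and the fingers above 1 N and ((horizontal distance between hole0 and thread0 below 0.003 m and horizontal distance between hole1 and thread1 below 0.003 m and horizontal distance between hole2 and thread2 below 0.003 m and horizontal distance between hole3 and thread3 below 0.003 m) or (horizontal distance between hole0 and thread3 below 0.003 m and horizontal distance between hole1 and thread2 below 0.003 m and horizontal distance between hole2 and thread1 below 0.003 m and horizontal distance between hole3 and thread0 below 0.003 m)) and z of hole0 in the frame of die_block between 0.053 and 0.068 m and z of hole1 in the frame of die_block between 0.053 and 0.068 m and z of hole2 in the frame of die_block between 0.053 and 0.068 m and z of hole3 in the frame of die_block between 0.053 and 0.068 m and contact force between guide_plate and die_block below 0.1 N and contact force between guide_plate and die_insert below 0.1 N and contact force between guide_plate and hammer below 0.1 N and contact force between guide_plate and screw_dish below 0.1 N and contact force between guide_plate and pitch_bowl below 0.1 N and contact force between guide_plate and punch_roll below 0.1 N and linear speed of guide_plate below 0.02 m/s and angular speed of guide_plate below 0.15 rad/s and angle between guide_plate's own z axis and vertical below 0.06 rad and distance of each of hammer, screw_dish, pitch_bowl, punch_roll from where it was at the start of the episode below 0.02 m); the arm keeps its last pose, push and grip.
It fails at once if the insert or the plate is dropped (falls faster than 0.55 m/s out of the fingers) ((linear speed of die_insert above 0.55 m/s and contact force between die_insert and the fingers below 0.1 N) or (linear speed of guide_plate above 0.55 m/s and contact force between guide_plate and the fingers below 0.1 N)).
It fails at once if the guide plate is knocked against the block or the insert (over 5 N) (contact force between guide_plate and die_block above 5 N or contact force between guide_plate and die_insert above 5 N).
It fails at once if one of the other tools is pushed more than 20 mm (distance of any of hammer, screw_dish, pitch_bowl, punch_roll from where it was at the start of the episode above 0.02 m).
It also fails if it takes over 62 s, if anything falls off the work surface, if the arm or the gripper's body presses on something with over 40 N, if the wrist force passes 120 N, or if a joint passes its speed limit or range.

### The arm

A 7-joint arm with a two-finger parallel gripper is mounted at the origin on the work surface. World frame = base frame: x ahead of the robot, y to its left, z up, the work surface at z = 0. Lengths are in m, angles in rad, forces in N, time in s.
With the tool pointing down it reaches from about 0.425 to 0.875 m from the base axis. Payload 4.7 kg.
Tool frame: the origin (TCP) lies at the very end of the fingers, on their centre line; the grasp point (between the pads) lies 19 mm behind it; z points along the fingers, y is the direction in which the jaws open and shut (so a half turn about z gives the same grasp; the last joint's range is limited). The gripper opens to 87 mm and grips with 3 to 60 N. Pads are 19 mm wide; open, the fingers measure 117 mm over their backs; the gripper's body (75 mm by 190 mm) begins 51 mm behind the grasp point.
Start: joints at [-1.282, 0.321, -0.07, 1.45, 0.023, 1.371, -0.057], TCP at [0.176, 0.626, 0.223] pointing down, gripper open.
Joint ranges: [-2.86, 2.86], [-0.3, 2.09], [-1.38, 1.24], [0.06, 2.45], [-1.56, 4.7], [0.09, 2.05], [-2.69, 2.69]. Speed limits (rad/s): [2.57, 2.57, 3.14, 3.14, 3.14, 3.14, 3.14].

### API

Orientations are given as a rotation vector (axis times angle).
In Python, from bench import * gives the robot as it stands.
- The arm moves only by the shell command python3 -m jog 'ROWS' [OPENING] [FORCE]. ROWS is JSON, a list of rows, each a list of 4 numbers: the shift along the world's x, y, z in mm, then the turn about the world's z in rad. In form: [[x, y, z, twist], ...]. A call has exactly 8 rows; each row is the pose to reach, as a shift and turn from the pose commanded when the call began; what a row does not reach only later rows make up. A row lasts 1/8 s, in which the tool goes at most 62.5 mm and 10.7 degrees, less where a joint would pass 70% of its speed; a pose out of reach is approached as far as the arm can. A call with a gripper value outside its range is refused whole. OPENING is the opening, from -1 (shut) to 1 (fully open), set as the call begins (- or left out, the last holds). The fingers move at their own pace and stop on an object; FORCE is the grip in N (left out, the last holds). Time passes only in rows, so rows that repeat a pose let the fingers close, or fill a call up. It gives the time, the measured TCP pose, the force and the opening at its end, in the units of the state.
- get_state(): the state, without advancing time (a new reading comes with each control period).
- get_image(name): name is "scene" or "top" or "wrist"; returns a dict with "image" (400x640x3 uint8, red, green, blue), "fx", "fy", "cx", "cy" (pixels), "position" and "rotation" of the camera in the world; the wrist camera has in their place "tool_from_camera" (4x4, takes a point from camera to tool coordinates, whose origin is the TCP and whose axes are the flange's). Camera axes: x right, y down, z forward; pixel columns grow to the right and rows downward; lengths in m; the calibration is good to about 2 mm. A picture is of the moment at which its call begins: read the wrist's pose just before it. There is no depth.
- close_job(): hands the job in, once; it reports no verdict.
The state is a dict: "time": time; "joint_positions": joint angles; "qd": joint speeds; "joint_torque": joint torques, N m; "position": TCP position; "tool_rot": TCP orientation; "ft_force": force on the tool from outside, world axes, zero at the start; "torque": the same for the moment, N m; "grip_width": opening from 0.0 (shut) to 1.0 (fully open).
Only numpy, scipy, OpenCV 4.12 (cv2) and the standard library are available. Lean on these libraries where they do the work, as an engineer would, in place of code of your own. Each camera call takes 0.05 s, during which the arm holds its last target. There are 200 camera calls.

## Working session

There is one attempt and no reset: what is moved stays moved. The work goes in short steps, Python scripts to look and compute and a shell command to move; the robot and the scene stay as the last step left them, time stands still between calls to the robot, and variables do not carry over. Pictures are saved under pics/ and viewed, about 8 in all and at most 12, crops included, and the job is handed in when it is done.

```bash
mkdir -p pics; ls
python3 - <<'E'
from bench import *
import cv2
s=get_state(); print({k:s[k] for k in('time','position','tool_rot','ft_force','grip_width')})
for n in('scene','top'):
    d=get_image(n); cv2.imwrite(f'pics/{n}0.png',d['image'][:,:,::-1]); print(n,d['fx'],d['cx'],d['cy'],d['position'],d['rotation'])
E
```

```text
pics
{'time': 0.0, 'position': array([0.17627625, 0.625082  , 0.22147007]), 'tool_rot': array([-4.30215376e-01, -3.11185387e+00,  2.95784930e-03]), 'ft_force': array([0.00770546, 0.30665148, 0.4704121 ]), 'grip_width': 1.0012358132076875}
scene 398.6982648944329 322.7967488771168 205.9296138965515 [1.25176101 0.39725141 0.62000281] [-1.2163467  -2.10087395  1.08474731]
top 385.1401070941326 317.68878519232806 199.0248055929667 [ 0.39052389 -0.01317306  1.00747968] [-2.10363001  2.11013693 -0.16628337]
```

View pics/top0.png

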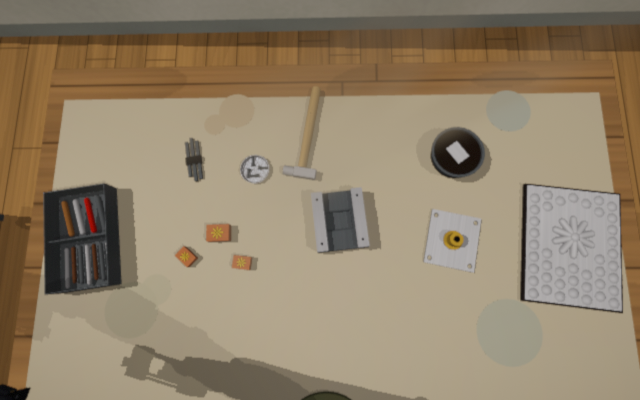

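View pics/scene0.png

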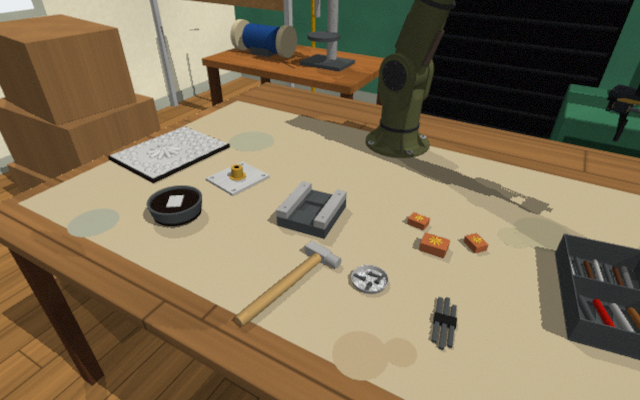

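Top view: there are three copper blocks, at (218,233), (186,257) and (242,262). The one at (218,233) looks largest, and the scene view at (435,244) agrees. The die block is at (341,219), the plate at (453,240) with its bush at (455,239), the hammer at (305,140) and the dish at (255,169). I'll measure these and crop the candidates.

```bash
cat > h.py <<'E'
import numpy as np, cv2
from bench import *
from scipy.spatial.transform import Rotation as R
def cam(n):
    s=get_state(); d=get_image(n)
    if n=='wrist':
        T=np.array(d['tool_from_camera']); Rt=R.from_rotvec(s['tool_rot']).as_matrix()
        P=Rt@T[:3,3]+s['position']; Rc=Rt@T[:3,:3]
    else: P=np.array(d['position']); Rc=R.from_rotvec(d['rotation']).as_matrix()
    return d['image'],(d['fx'],d['fy'],d['cx'],d['cy'],P,Rc),s
def cast(c,uv,z):
    fx,fy,cx,cy,P,Rc=c; uv=np.atleast_2d(uv).astype(float)
    r=np.c_[(uv[:,0]-cx)/fx,(uv[:,1]-cy)/fy,np.ones(len(uv))]@Rc.T
    return (P+r*((z-P[2])/r[:,2])[:,None])[:,:2]
def proj(c,X):
    fx,fy,cx,cy,P,Rc=c; q=(np.atleast_2d(X)-P)@Rc
    return np.c_[q[:,0]/q[:,2]*fx+cx,q[:,1]/q[:,2]*fy+cy]
def rects(c,m,z,amin):
    for k in cv2.findContours(m.astype(np.uint8),cv2.RETR_EXTERNAL,cv2.CHAIN_APPROX_NONE)[0]:
        if cv2.contourArea(k)<amin: continue
        p=cast(c,k[:,0],z)*1000
        (o,w,a)=cv2.minAreaRect(p.astype(np.float32))
        print('px',k[:,0].mean(0).round(),'ctr mm',np.round(o,1),'size',np.round(w,1),'angle',round(a,1))
def yaw(s): # jaw axis direction, deg
    y=R.from_rotvec(s['tool_rot']).as_matrix()[:,1]; return np.degrees(np.arctan2(y[1],y[0]))
E
python3 - <<'E'
from h import *
im,c,s=cam('top'); print('axes',c[5].round(2).tolist(),'jaw',yaw(s))
hsv=cv2.cvtColor(im,cv2.COLOR_RGB2HSV); H,S,V=cv2.split(hsv)
print('--copper'); rects(c,(H<24)&(S>150)&(V>90)&(np.arange(640)[None]>150)&(np.arange(640)[None]<300)&(np.arange(400)[:,None]>200),.026,60)
g=(S<40)&(V>120); sub=np.zeros_like(g); sub[180:260,300:380]=1
print('--rails'); rects(c,g&sub,.05,100)
sub[:]=0; sub[200:280,415:490]=1
print('--plate'); rects(c,g&sub,.008,100)
print('--bush'); rects(c,(H>15)&(H<35)&(S>170)&sub,.04,50)
a=cv2.resize(im[215:275,170:270],None,fx=6,fy=6,interpolation=2); 
cv2.imwrite('pics/crop.png',a[:,:,::-1])
E
```

```text
axes [[0.0, -0.98, 0.19], [-1.0, 0.01, 0.03], [-0.03, -0.19, -0.98]] jaw 74.25593306107689
--copper
px [186. 256.] ctr mm [433.4 355.3] size [45.2 31.5] angle 47.5
px [217. 233.] ctr mm [492.  278.6] size [52.  36.1] angle 89.8
--rails
px [319. 221.] ctr mm [518.9  15.2] size [150.4  29.8] angle 5.6
px [360. 217.] ctr mm [530.3 -86.7] size [150.7  30. ] angle 6.6
--plate
px [452. 240.] ctr mm [ 474.4 -325.6] size [129.8 142.4] angle 78.0
--bush
px [453. 240.] ctr mm [ 472.5 -317.2] size [42.2 41.4] angle 42.9
```

View pics/crop.png

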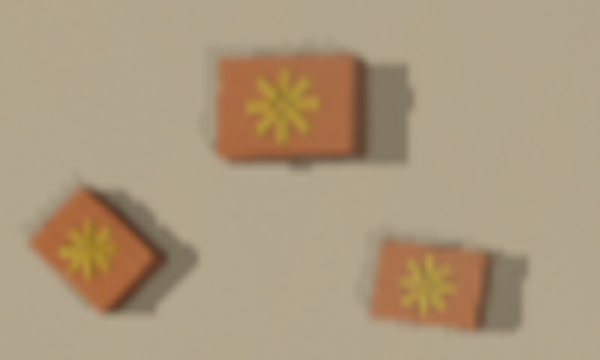

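The top block is clearly the largest, about 60 x 44 mm with its long axis along world y. The other two are too small. I'll go above it with the jaws along x.

```bash
python3 -m jog '[[38,-42,0,-0.16],[78,-85,0,-0.33],[118,-128,0,-0.49],[158,-172,0,-0.65],[198,-215,0,-0.82],[238,-258,0,-0.98],[278,-302,0,-1.14],[317,-346,0,-1.296]]' 1 40; python3 -m jog '[[0,0,-20,0],[0,0,-40,0],[0,0,-50,0],[0,0,-50,0],[0,0,-50,0],[0,0,-50,0],[0,0,-50,0],[0,0,-50,0]]'
python3 - <<'E'
from h import *
im,c,s=cam('wrist'); print(s['time'],s['position'],yaw(s),'cam',c[4])
cv2.imwrite('pics/w1.png',im[:,:,::-1])
H,S,V=cv2.split(cv2.cvtColor(im,cv2.COLOR_RGB2HSV))
rects(c,(H<24)&(S>150)&(V>90),.026,500)
E
```

```text
time: 1.15
position: [0.4944, 0.278, 0.2225]
tool_rot: [-2.227, -2.216, -0.0]
ft_force: [0.9, 0.5, -0.0]
grip_width: 0.998
time: 2.15
position: [0.4935, 0.2797, 0.1728]
tool_rot: [2.221, 2.221, 0.001]
ft_force: [0.2, 0.6, -0.0]
grip_width: 1.002
2.15 [0.49349324 0.27969769 0.1728172 ] 0.003419860575434165 cam [0.49323898 0.35362985 0.33428088]
px [465. 348.] ctr mm [638.3 114.1] size [ 23.9 349.4] angle 89.9
px [247. 245.] ctr mm [422.  222.3] size [49.4 32.3] angle 82.4
px [324. 184.] ctr mm [494.8 281.2] size [41.8 60.9] angle 1.1
px [253.  90.] ctr mm [436.1 361.6] size [44.1 32.1] angle 48.5
```

View pics/w1.png

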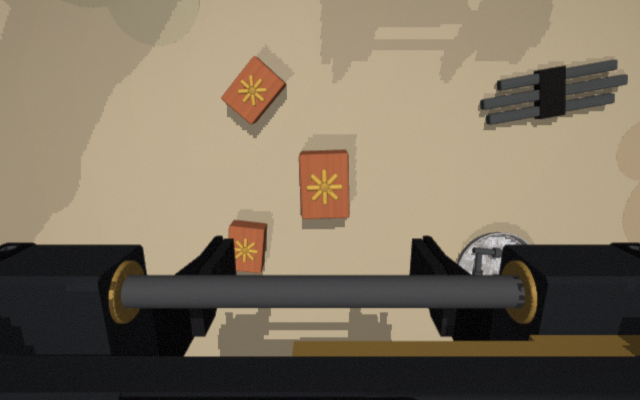

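Wrist view: the chosen block is at (324,184), about 42 x 61 mm by cast, yaw 1°, with no neighbours near the finger paths. Next I descend, grip and lift.

```bash
python3 -m jog '[[1,1,-30,0.015],[1,1,-65,0.015],[1,1,-95,0.015],[1,1,-120,0.015],[1,1,-138,0.015],[1,1,-150,0.015],[1,1,-157,0.015],[1,1,-157,0.015]]' 1 40; python3 -m jog '[[0,0,0,0],[0,0,0,0],[0,0,0,0],[0,0,0,0],[0,0,0,0],[0,0,0,0],[0,0,0,0],[0,0,0,0]]' -1 40; python3 -m jog '[[0,0,2,0],[0,0,10,0],[0,0,25,0],[0,0,50,0],[0,0,80,0],[0,0,110,0],[0,0,130,0],[0,0,134,0]]'
```

```text
time: 3.2
position: [0.4945, 0.2806, 0.0156]
tool_rot: [2.205, 2.238, -0.0]
ft_force: [0.7, 0.7, 0.5]
grip_width: 0.998
time: 4.2
position: [0.4946, 0.2806, 0.0157]
tool_rot: [2.205, 2.238, 0.001]
ft_force: [2.2, -0.4, 0.5]
grip_width: 0.497
time: 5.2
position: [0.4954, 0.2812, 0.1521]
tool_rot: [2.204, 2.238, 0.006]
ft_force: [-0.5, -0.4, -4.3]
grip_width: 0.5
```

```bash
python3 -m jog '[[4,-40,0,0.02],[8,-80,0,0.04],[12,-125,0,0.06],[16,-170,0,0.08],[20,-215,0,0.096],[24,-260,0,0.096],[29,-300,0,0.096],[29,-317,0,0.096]]'; python3 -m jog '[[0,0,0,0],[0,0,0,0],[0,0,0,0],[0,0,0,0],[0,0,0,0],[0,0,0,0],[0,0,0,0],[0,0,0,0]]'
python3 - <<'E'
from h import *
im,c,s=cam('wrist'); print(s['time'],s['position'],yaw(s),'cam',c[4])
cv2.imwrite('pics/w2.png',im[:,:,::-1]); print(proj(c,[s['position']]))
E
```

```text
time: 6.2
position: [0.5228, -0.0395, 0.1492]
tool_rot: [2.099, 2.337, -0.002]
ft_force: [-0.6, 0.5, -4.8]
grip_width: 0.501
time: 7.2
position: [0.5234, -0.0364, 0.1496]
tool_rot: [2.095, 2.341, 0.0]
ft_force: [0.4, -0.2, -4.5]
grip_width: 0.499
7.2 [ 0.52341287 -0.0364449   0.14958325] 6.351436672095437 cam [0.51499267 0.03706853 0.31102935]
[[322.42839147 256.24968204]]
```

View pics/w2.png

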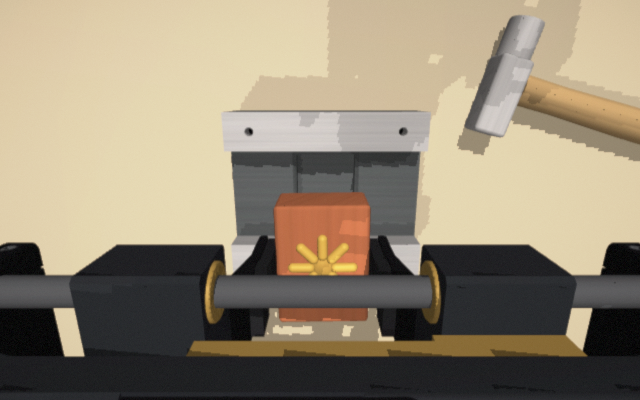

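The view shows the held insert upright (top face about x 276–369), the +y rail's threads at (249,131) and (403,131), and the pocket walls at x≈295 and x≈356. I'll measure the threads and the insert's edges.

```bash
cat >> h.py <<'E'
def dark(g,u,v,r=9,win=12):
    u,v=int(round(u)),int(round(v)); p=g[v-win:v+win+1,u-win:u+win+1].astype(float)
    w=np.clip(np.median(p)-25-p,0,None); yy,xx=np.mgrid[-win:win+1,-win:win+1]; w[xx**2+yy**2>r*r]=0
    return u+(w*xx).sum()/w.sum(), v+(w*yy).sum()/w.sum()
E
python3 - <<'E'
from h import *
im,c,s=cam('wrist'); g=cv2.cvtColor(im,cv2.COLOR_RGB2GRAY)
t=[dark(g,249,131),dark(g,403,131)]; print(np.round(t,1)); T=cast(c,t,.05)*1000
d=T[1]-T[0]; print('threads',T.round(1),np.linalg.norm(d).round(1),'ang',np.degrees(np.arctan2(d[1],d[0])).round(2))
e=d/np.linalg.norm(d); 
if e[0]<0:e=-e
n=np.array([-e[1],e[0]]); print('block ctr',(T.mean(0)-51*n).round(1))
z=s['position'][2]-.0157+.026
for u in (290,310,330,350): 
    col=im[188:225,u].astype(int); print(u,col.sum(1).tolist())
for v in (215,222,230):
    row=im[v].astype(int); m=(row[:,0]-row[:,2]>60); k=np.where(m[240:400])[0]+240; print(v,k.min(),k.max(),cast(c,[[k.min()-.5,v],[k.max()+.5,v]],z).round(4).tolist())
print('tcp',s['position'],'row205->',cast(c,[[322,203],[322,205],[322,207]],z).round(4).tolist(), 'bottom',cast(c,[[322,192],[322,193],[322,194]],z-.026).round(4).tolist())
im,c,s=cam('top'); g=cv2.cvtColor(im,cv2.COLOR_RGB2GRAY); cv2.imwrite('pics/t2.png',im[:,:,::-1])
E
```

```text
[[248.7 131.1]
 [402.3 130.9]]
threads [[464.9  10. ]
 [575.2  22.4]] 111.0 ang 6.4
block ctr [525.7 -34.5]
290 [293, 297, 300, 300, 299, 281, 285, 278, 282, 284, 284, 283, 274, 275, 277, 283, 289, 298, 348, 376, 381, 378, 363, 359, 364, 360, 366, 362, 361, 364, 363, 364, 367, 361, 362, 364, 363]
310 [292, 294, 298, 293, 287, 277, 277, 278, 279, 274, 267, 275, 280, 282, 284, 293, 291, 323, 372, 398, 395, 392, 383, 383, 380, 384, 380, 381, 379, 386, 383, 379, 380, 384, 383, 380, 382]
330 [287, 292, 292, 290, 287, 280, 278, 277, 281, 285, 286, 286, 284, 291, 292, 286, 288, 320, 371, 389, 383, 374, 375, 369, 376, 371, 375, 375, 373, 372, 374, 372, 367, 370, 368, 368, 373]
350 [275, 241, 274, 295, 292, 275, 276, 276, 274, 279, 289, 290, 286, 292, 291, 294, 305, 342, 394, 395, 393, 388, 376, 381, 385, 386, 382, 383, 375, 379, 378, 381, 412, 430, 429, 426, 431]
215 274 369 [[0.499, -0.0142], [0.5416, -0.0095]]
222 274 369 [[0.4992, -0.0175], [0.5421, -0.0128]]
230 275 369 [[0.4999, -0.0213], [0.5426, -0.0166]]
tcp [ 0.52342362 -0.03642496  0.14959557] row205-> [[0.5199, -0.0063], [0.52, -0.0072], [0.5201, -0.0081]] bottom [[0.5201, -0.0079], [0.5201, -0.0085], [0.5202, -0.009]]
```

Held insert centre is (523.3,-37.3) and the block centre is (525.7,-34.5) by wrist or (524.6,-35.7) by top. I'll shift, go to just above the channel, and look again where insert and rail are at similar depth.

```bash
python3 -m jog '[[2,2.5,-15,0],[2,2.5,-35,0],[2,2.5,-55,0],[2,2.5,-70,0],[2,2.5,-80,0],[2,2.5,-85,0],[2,2.5,-85,0],[2,2.5,-85,0]]'
python3 - <<'E'
from h import *
im,c,s=cam('wrist'); print(s['time'],s['position'],yaw(s),'cam',c[4])
print(proj(c,[[.465,.0095,.05],[.575,.022,.05]]))
cv2.imwrite('pics/w3.png',im[:,:,::-1])
E
```

```text
time: 8.35
position: [0.526, -0.0339, 0.0652]
tool_rot: [2.094, 2.341, 0.001]
ft_force: [-0.0, -0.4, -4.8]
grip_width: 0.497
8.35 [ 0.52597889 -0.0339334   0.06516347] 6.356537608170243 cam [0.51736047 0.03956117 0.22660811]
[[209.7799957  150.89510526]
 [432.91963257 150.23886881]]
```

View pics/w3.png

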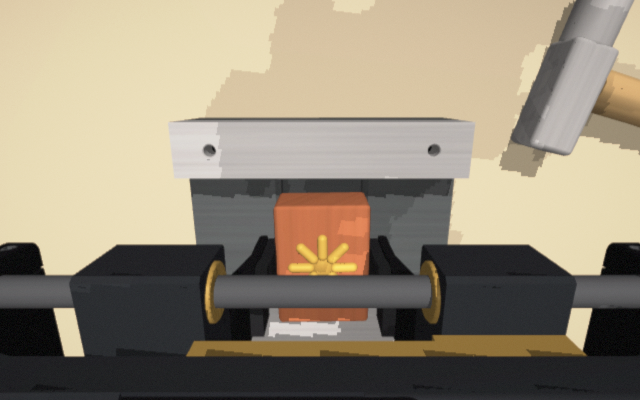

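View: threads at (209,150) and (433,150), insert bottom edge at row ≈193, and the pocket mouth walls at x≈281 and x≈363 just behind the insert.

Run:
```python
from h import *
im,c,s=cam('wrist'); g=cv2.cvtColor(im,cv2.COLOR_RGB2GRAY)
t=[dark(g,209,150),dark(g,433,150)]; print(np.round(t,1)); T=cast(c,t,.05)*1000
d=T[1]-T[0]; e=d/np.linalg.norm(d); n=np.array([-e[1],e[0]])
print('len',np.linalg.norm(d).round(1),'ang',np.degrees(np.arctan2(d[1],d[0])).round(2),'block',(T.mean(0)-51*n).round(1))
zb=s['position'][2]-.0157
dr=[np.argmax(np.abs(np.diff(g[185:199,u].astype(int))))+185.5 for u in range(285,362,4)]
tr=[np.argmax(np.diff(g[199:212,u].astype(int)))+199.5 for u in range(285,345,4)]
print(dr,tr)
hh=cast(c,np.c_[range(285,362,4),dr],zb)*1000; p=np.polyfit(hh[:,0],hh[:,1],1); print('edge ang',np.degrees(np.arctan(p[0])).round(2))
for name,v,z,us in(('bot',198,None,None),('top',np.median(tr),zb+.026,None)):
    if name=='top':
        for vv in (212,220):
            k=np.where((im[vv].astype(int)[:,0]-im[vv].astype(int)[:,2]>60)[240:400])[0]+240
            m=cast(c,[[(k.min()+k.max())/2,vv]],z)[0]*1000; print('top row',vv,k.min(),k.max(),'lat rel TCP',((m-s['position'][:2]*1000)@e).round(2))
        E1=cast(c,[[322,v]],z)[0]*1000
    else: E1=cast(c,[[322,np.median(dr)]],zb)[0]*1000
    o=s['position'][:2]*1000
    print(name,'insert centre along n rel block:',((E1-30*n-(T.mean(0)-51*n))@n).round(2),'rel TCP',((E1-30*n-o)@n).round(2))
print('TCP rel block along e,n',((o-(T.mean(0)-51*n))@e).round(2),((o-(T.mean(0)-51*n))@n).round(2))
r=im[183].astype(int).sum(1); print('row183',r[270:376].tolist())
```

```text
[[209.3 149.6]
 [433.2 149.3]]
len 111.0 ang 6.4 block [525.6 -34.3]
[np.float64(192.5), np.float64(192.5), np.float64(192.5), np.float64(192.5), np.float64(192.5), np.float64(192.5), np.float64(192.5), np.float64(192.5), np.float64(192.5), np.float64(192.5), np.float64(192.5), np.float64(191.5), np.float64(191.5), np.float64(191.5), np.float64(191.5), np.float64(191.5), np.float64(191.5), np.float64(191.5), np.float64(191.5), np.float64(191.5)] [np.float64(205.5), np.float64(205.5), np.float64(205.5), np.float64(205.5), np.float64(205.5), np.float64(205.5), np.float64(205.5), np.float64(205.5), np.float64(205.5), np.float64(205.5), np.float64(205.5), np.float64(205.5), np.float64(205.5), np.float64(205.5), np.float64(205.5)]
edge ang 7.4
bot insert centre along n rel block: -1.16 rel TCP -1.57
top row 212 274 369 lat rel TCP -0.42
top row 220 274 369 lat rel TCP -0.42
top insert centre along n rel block: -0.42 rel TCP -0.84
TCP rel block along e,n 0.45 0.41
row183 [206, 212, 215, 206, 202, 178, 169, 161, 176, 174, 174, 135, 117, 159, 159, 165, 164, 168, 197, 198, 204, 197, 200, 198, 201, 204, 197, 196, 203, 200, 199, 199, 194, 193, 196, 168, 159, 166, 165, 162, 166, 156, 164, 159, 164, 156, 156, 156, 159, 167, 153, 161, 171, 164, 157, 168, 160, 160, 161, 159, 167, 165, 154, 159, 160, 166, 164, 165, 160, 162, 158, 163, 165, 162, 162, 164, 169, 161, 160, 167, 164, 164, 157, 159, 164, 161, 163, 165, 166, 161, 154, 114, 134, 150, 140, 147, 145, 146, 158, 171, 163, 164, 165, 160, 166, 163]
```

Laterally it is centred (0.03 mm), and it needs about +0.8 mm in y. Lowering in gently.

```bash
python3 -m jog '[[0,0.8,-3,0],[0,0.8,-8,0],[0,0.8,-13,0],[0,0.8,-17,0],[0,0.8,-20,0],[0,0.8,-23,0],[0,0.8,-26,0],[0,0.8,-28,0]]'
```

```text
time: 9.45
position: [0.5254, -0.0331, 0.0364]
tool_rot: [2.095, 2.341, -0.0]
ft_force: [-1.3, 0.4, -4.4]
grip_width: 0.498
```

```bash
python3 -m jog '[[0,0,-1,0],[0,0,-2,0],[0,0,-2.5,0],[0,0,-3,0],[0,0,-3.5,0],[0,0,-3.5,0],[0,0,-3.5,0],[0,0,-3.5,0]]'
```

```text
time: 10.45
position: [0.5255, -0.0331, 0.0336]
tool_rot: [-2.095, -2.341, -0.0]
ft_force: [-3.8, -0.1, 5.8]
grip_width: 0.497
```

Contact at TCP z 33.6 mm puts the underside at about 18 mm, so it is home. Release, lift and check.

```bash
python3 -m jog '[[0,0,0.5,0],[0,0,0.5,0],[0,0,0.5,0],[0,0,0.5,0],[0,0,0.5,0],[0,0,0.5,0],[0,0,0.5,0],[0,0,0.5,0]]' 1 40;  python3 -m jog '[[0,0,8,0],[0,0,25,0],[0,0,50,0],[0,0,80,0],[0,0,110,0],[0,0,120,0],[0,0,120,0],[0,0,120,0]]'
python3 - <<'E'
from h import *
im,c,s=cam('wrist'); print(s['time'],s['position'],yaw(s))
cv2.imwrite('pics/w4.png',im[:,:,::-1])
g=cv2.cvtColor(im,cv2.COLOR_RGB2GRAY)
t0=proj(c,[[.4649,.010,.05],[.5752,.0224,.05]]); t=[dark(g,*p) for p in t0]; T=cast(c,t,.05)*1000
d=T[1]-T[0]; e=d/np.linalg.norm(d); n=np.array([-e[1],e[0]]); b=T.mean(0)-51*n; print('block',b,np.degrees(np.arctan2(e[1],e[0])))
H,S,V=cv2.split(cv2.cvtColor(im,cv2.COLOR_RGB2HSV)); m=(H<24)&(S>150)&(V>90)
m[260:]=0; rects(c,m,.044,800)
E
```

```text
time: 11.45
position: [0.5254, -0.0331, 0.0336]
tool_rot: [2.095, 2.341, 0.0]
ft_force: [0.0, -0.2, -0.4]
grip_width: 1.001
time: 12.45
position: [0.5246, -0.033, 0.1525]
tool_rot: [-2.094, -2.34, 0.002]
ft_force: [0.1, 1.1, 0.3]
grip_width: 0.999
12.45 [ 0.5246077  -0.03303743  0.15253052] 6.363281141763456
block [525.63964405 -34.5426744 ] 6.306637143646943
px [324. 197.] ctr mm [525.5 -32.9] size [43.1 58.7] angle 6.3
```

View pics/w4.png

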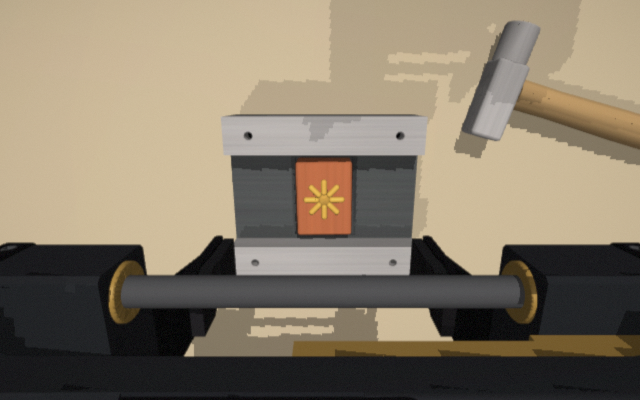

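The insert sits flush and square between the rails (orange region 296–352 × 160–236). All four threads are visible at (248,135), (400,135), (255,263) and (393,263). I'll measure all four now, then go above the plate.

```bash
python3 - <<'E'
from h import *
im,c,s=cam('wrist'); g=cv2.cvtColor(im,cv2.COLOR_RGB2GRAY)
t=[dark(g,*p,r=6,win=8) for p in((400,135),(393,263),(248,135),(255,263))]; T=cast(c,t,.05)*1000
print(np.round(t,1),T.round(1),'ctr',T.mean(0).round(2))
for a,b in((2,0),(3,1),(1,0),(3,2)): d=T[b]-T[a]; print(np.linalg.norm(d).round(1),np.degrees(np.arctan2(d[1],d[0])).round(2))
E
python3 -m jog '[[-5,-35,2,-0.04],[-10,-75,5,-0.08],[-15,-115,8,-0.12],[-20,-155,10,-0.16],[-28,-195,12,-0.2],[-36,-235,15,-0.25],[-43,-265,15,-0.29],[-50,-292,15,-0.32]]'; python3 -m jog '[[0,0,0,0],[0,0,0,0],[0,0,0,0],[0,0,0,0],[0,0,0,0],[0,0,0,0],[0,0,0,0],[0,0,0,0]]'
python3 - <<'E'
from h import *
im,c,s=cam('wrist'); print(s['time'],s['position'],yaw(s))
cv2.imwrite('pics/w5.png',im[:,:,::-1])
E
```

```text
[[399.6 135.3]
 [393.  262.1]
 [248.1 135.2]
 [254.9 262. ]] [[575.2  22.3]
 [587.  -78.5]
 [464.9  10.1]
 [475.8 -90.8]] ctr [525.72 -34.24]
111.0 6.31
111.9 6.3
101.5 96.68
101.4 96.2
time: 13.55
position: [0.4735, -0.3279, 0.1683]
tool_rot: [-2.445, -1.972, 0.002]
ft_force: [0.2, 0.6, -0.8]
grip_width: 1.001
time: 14.55
position: [0.4754, -0.3251, 0.1686]
tool_rot: [2.441, 1.977, 0.0]
ft_force: [0.3, 0.9, -0.0]
grip_width: 0.995
14.55 [ 0.4754002  -0.32509939  0.16858614] -11.976425287785556
```

View pics/w5.png

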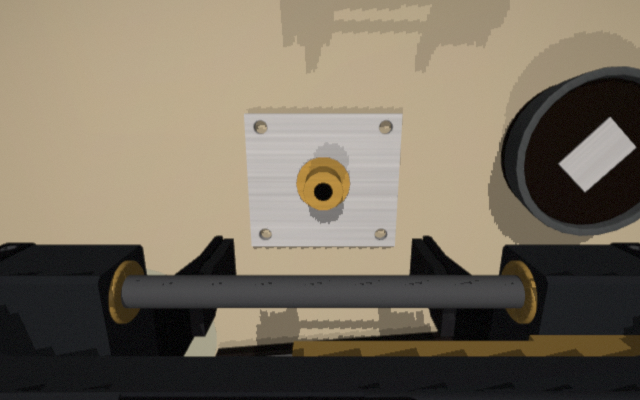

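Plate view: holes near (261,127), (386,127), (265,234) and (381,234), bush top at (323,189), and the plate edges parallel to the tool. The pitch bowl is clear at the right.

Run:
```python
from h import *
im,c,s=cam('wrist'); H,S,V=cv2.split(cv2.cvtColor(im,cv2.COLOR_RGB2HSV)); g=cv2.cvtColor(im,cv2.COLOR_RGB2GRAY)
sub=np.zeros(g.shape,bool); sub[95:252,235:415]=1
m=((S<45)&(V>120)&sub).astype(np.uint8); m=cv2.morphologyEx(m,cv2.MORPH_OPEN,np.ones((5,5)))
rects(c,m,.008,3000)
b=(S>150)&sub&(H<35)&(V>60); print('bush mask'); rects(c,b,.04,300)
# hole outlines: non-plate pixels in windows
T=[]
for u,v in((386,127),(381,234),(261,127),(265,234)):
    p=np.abs(g[v-10:v+11,u-10:u+11].astype(float)-np.median(g[v-10:v+11,u-10:u+11]))>18
    yy,xx=np.nonzero(p); (cc,r)=cv2.minEnclosingCircle(np.c_[xx,yy].astype(np.float32)); T.append([u-10+cc[0],v-10+cc[1]]); print(np.round(T[-1],1),round(r,1))
T=cast(c,T,.008)*1000; print(T.round(1),T.mean(0).round(1))
for a,b2 in((2,0),(3,1),(1,0),(3,2)): d=T[b2]-T[a]; print(np.linalg.norm(d).round(1),np.degrees(np.arctan2(d[1],d[0])).round(2))
E=(S>0)
k=g[170:215,300:350]; d=dark(g,323,191,r=14,win=16); print('bore px',d,cast(c,[d],.04)*1000,'tcp',s['position'])
```

```text
px [323. 178.] ctr mm [ 476.1 -324.8] size [126.1 140.1] angle 78.0
bush mask
px [323. 183.] ctr mm [ 477.4 -317.9] size [43.1 42.5] angle 34.5
[385.5 126.5] 7.4
[380.5 234. ] 6.8
[259.8 126.4] 7.4
[264.8 234.2] 6.8
[[ 541.3 -286.2]
 [ 520.2 -385.9]
 [ 432.1 -262.8]
 [ 410.8 -362.8]] [ 476.1 -324.4]
111.7 -12.06
111.8 -11.91
101.9 78.04
102.2 77.97
bore px (np.float64(322.7454179704962), np.float64(191.39949336909552)) [[ 476.04547473 -324.78809421]] tcp [ 0.47539652 -0.32509223  0.16860581]
```

All three estimates agree: centre (476.1,-324.7), yaw -12.0°. Descend, grip, lift.

```bash
python3 -m jog '[[0.7,0.4,-30,0],[0.7,0.4,-65,0],[0.7,0.4,-95,0],[0.7,0.4,-120,0],[0.7,0.4,-138,0],[0.7,0.4,-148,0],[0.7,0.4,-154,0],[0.7,0.4,-154,0]]' 1 55; python3 -m jog '[[0,0,0,0],[0,0,0,0],[0,0,0,0],[0,0,0,0],[0,0,0,0],[0,0,0,0],[0,0,0,0],[0,0,0,0]]' -1 55; python3 -m jog '[[0,0,2,0],[0,0,5,0],[0,0,10,0],[0,0,20,0],[0,0,40,0],[0,0,65,0],[0,0,90,0],[0,0,100,0]]'
```

```text
time: 15.65
position: [0.4763, -0.3248, 0.0148]
tool_rot: [2.441, 1.977, 0.0]
ft_force: [-0.0, 0.4, -0.6]
grip_width: 0.996
time: 16.65
position: [0.476, -0.3246, 0.0146]
tool_rot: [-2.441, -1.977, 0.0]
ft_force: [-0.3, 1.6, 0.4]
grip_width: 0.374
time: 17.65
position: [0.4772, -0.3256, 0.1174]
tool_rot: [2.438, 1.975, 0.003]
ft_force: [-0.4, -0.3, -6.9]
grip_width: 0.371
```

```bash
python3 -m jog '[[3,15,10,0.02],[9,50,15,0.06],[16,95,15,0.11],[24,140,15,0.16],[32,185,15,0.21],[39,225,15,0.26],[44,255,15,0.30],[47,275,15,0.32]]'; python3 -m jog '[[2,10,0,0],[2.5,15,0,0],[2.5,15.5,0,0],[2.5,15.5,0,0],[2.5,15.5,0,0],[2.5,15.5,0,0],[2.5,15.5,0,0],[2.5,15.5,0,0]]'
python3 - <<'E'
from h import *
im,c,s=cam('wrist'); print(s['time'],s['position'],yaw(s))
cv2.imwrite('pics/w6.png',im[:,:,::-1])
E
```

```text
time: 18.65
position: [0.523, -0.0477, 0.1294]
tool_rot: [-2.091, -2.344, 0.001]
ft_force: [-1.1, -0.5, -6.0]
grip_width: 0.37
time: 19.65
position: [0.5256, -0.0342, 0.1296]
tool_rot: [2.095, 2.341, 0.0]
ft_force: [0.1, -0.3, -5.4]
grip_width: 0.375
19.65 [ 0.52559918 -0.03415478  0.12957571] 6.363995391867597
```

View pics/w6.png

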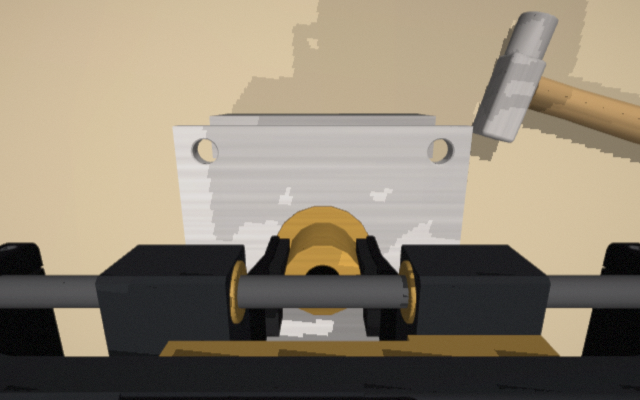

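The plate is held level, holes at (205,151) and (440,151), centred on the block. I'll lower to about 14 mm above the rails and look through the holes.

```bash
python3 -m jog '[[0,0,-5,0],[0,0,-12,0],[0,0,-20,0],[0,0,-28,0],[0,0,-36,0],[0,0,-43,0],[0,0,-48,0],[0,0,-51,0]]'; python3 -m jog '[[0,0,0,0],[0,0,0,0],[0,0,0,0],[0,0,0,0],[0,0,0,0],[0,0,0,0],[0,0,0,0],[0,0,0,0]]'
python3 - <<'E'
from h import *
im,c,s=cam('wrist'); print(s['time'],s['position'],yaw(s))
a=[cv2.resize(im[125:180,u-40:u+40],(400,275),interpolation=cv2.INTER_CUBIC) for u in(205,440)]
t=cam('top')[0][180:260,290:390]
cv2.imwrite('pics/w7.png',np.vstack([np.hstack(a),cv2.resize(t,(400,320)).repeat(1,1) if 0 else np.hstack([cv2.resize(t,(400,320),interpolation=cv2.INTER_CUBIC)]*2)])[:,:,::-1])
E
```

```text
time: 20.7
position: [0.5256, -0.0342, 0.0783]
tool_rot: [-2.095, -2.341, 0.0]
ft_force: [0.4, 0.1, -6.0]
grip_width: 0.375
time: 21.7
position: [0.5256, -0.0342, 0.0786]
tool_rot: [2.095, 2.341, 0.0]
ft_force: [1.0, -0.2, -5.6]
grip_width: 0.371
21.7 [ 0.52560263 -0.03418221  0.07857354] 6.361138757076349
```

View pics/w7.png

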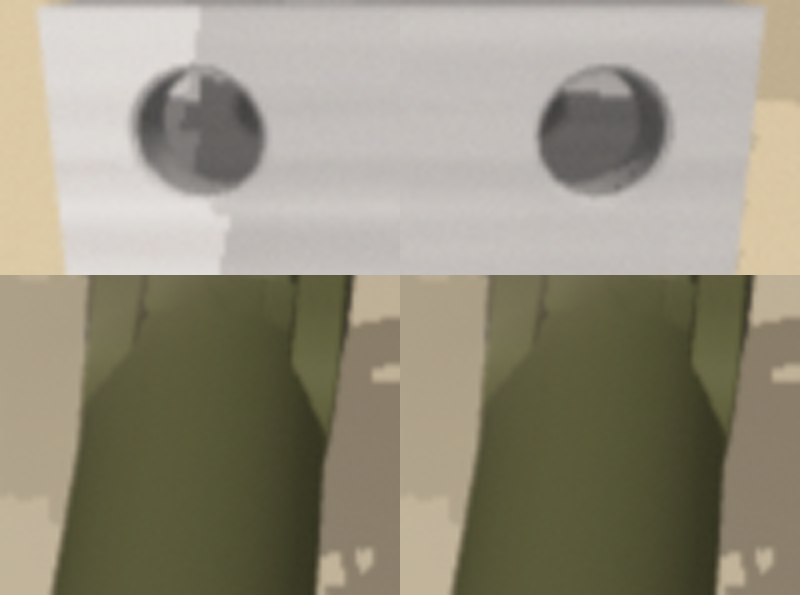

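Through the holes the thread edges show symmetrically: a dark arc at the right edge of the left hole and at the left edge of the right hole. The top camera is blocked by the arm. Checking numerically.

Run:
```python
from h import *
im,c,s=cam('wrist'); g=cv2.cvtColor(im,cv2.COLOR_RGB2GRAY)
Q=[]
for u,v in((440.8,150.8),(204.7,150.8)):
    p=(g[130:172,int(u)-20:int(u)+21]<150).astype(np.uint8); k=max(cv2.findContours(p,0,1)[0],key=len); o,r,a=cv2.fitEllipse(cv2.convexHull(k)); print('ellipse',o[0]+int(u)-20,o[1]+130,r); Q.append([u,v])
z=s['position'][2]-.0146+.008
h=cast(c,Q,z)*1000; d=h[0]-h[1]; print('holes',h.round(1),np.linalg.norm(d).round(1),np.degrees(np.arctan2(d[1],d[0])).round(2))
T=np.array([[575.2,22.3],[464.9,10.1]]); print('hole-thread',(h-T).round(1))
print('thread px',proj(c,np.c_[T/1000,[.05,.05]]),'crop', ((proj(c,np.c_[T/1000,[.05,.05]])-[[400,125],[165,125]])*5+[[400,0],[0,0]]).round())
im,c,s=cam('scene'); p=proj(c,[[.5257,-.0342,.06]])[0].astype(int); print(p)
cv2.imwrite('pics/s8.png',cv2.resize(im[p[1]-60:p[1]+60,p[0]-80:p[0]+80],None,fx=5,fy=5,interpolation=2)[:,:,::-1])
```

```text
ellipse 440.26258087158203 150.48029708862305 (24.264026641845703, 27.139982223510742)
ellipse 204.71676445007324 150.6750259399414 (23.82685089111328, 26.567276000976562)
holes [[575.5  22.7]
 [464.7  10.5]] 111.5 6.33
hole-thread [[ 0.3  0.4]
 [-0.2  0.4]]
thread px [[426.72987894 145.9268264 ]
 [218.0972296  145.86990516]] crop [[534. 105.]
 [265. 104.]]
[311 196]
```

View pics/s8.png

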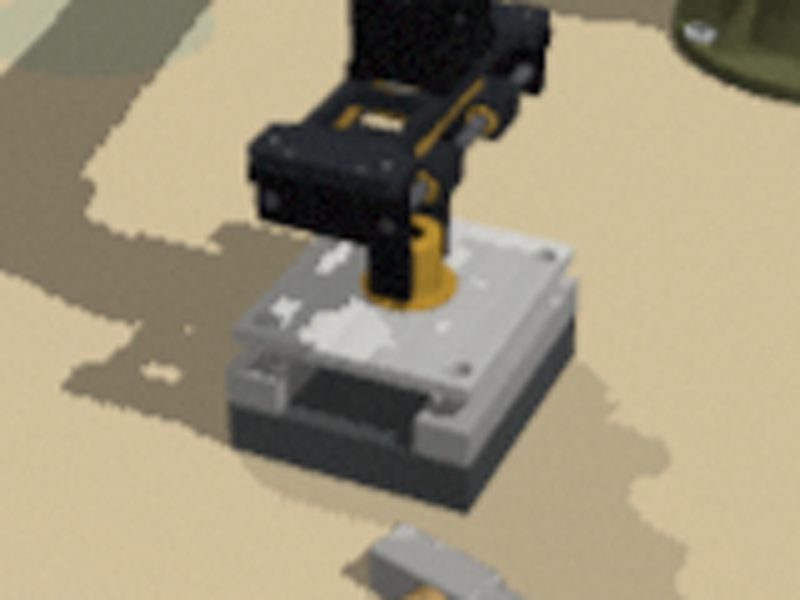

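The scene view shows the plate level and clear above the rails; holes are within 0.5 mm of the threads. Lowering to about 10 mm and handing in.

```bash
python3 -m jog '[[0,-0.2,-1,0],[0,-0.2,-2,0],[0,-0.2,-3,0],[0,-0.2,-3.5,0],[0,-0.2,-3.5,0],[0,-0.2,-3.5,0],[0,-0.2,-3.5,0],[0,-0.2,-3.5,0]]'; python3 -m jog '[[0,0,0,0],[0,0,0,0],[0,0,0,0],[0,0,0,0],[0,0,0,0],[0,0,0,0],[0,0,0,0],[0,0,0,0]]'; python3 -c "
from bench import *
print(close_job())"
```

```text
time: 22.9
position: [0.5257, -0.0344, 0.0751]
tool_rot: [2.095, 2.341, 0.0]
ft_force: [0.6, 0.2, -5.9]
grip_width: 0.37
time: 23.9
position: [0.5256, -0.0344, 0.0751]
tool_rot: [2.095, 2.341, 0.0]
ft_force: [0.3, 0.2, -6.8]
grip_width: 0.369
the job is handed in; nothing more can be done
None
```

The die insert is in the pocket and released, and the arm is holding the guide plate level about 10 mm above the rails. I handed the job in at 23.9 s; it reported no verdict.

- **Insert:** I took the largest of the three copper-coloured blocks. It met the pocket floor where expected, with its underside about 18 mm above the bench. Afterwards it looked flush, and its measured angle matched the block's at 6.3°. Its measured centre differed from the block's by about 1.5 mm in y. I put that down to edge detection, because the pocket's play keeps it within 1.5 mm of centre.
- **Plate:** I gripped it by its bush at 55 N. The two visible holes measured within 0.5 mm of their threads, which I had measured just before placing the plate. The tool was turned the same as the block, about 6.36°. I made that check at about 14 mm, then lowered the plate 3.5 mm and shifted it 0.2 mm without looking again.
- **Touching and other tools:** At the end the wrist force showed only the plate's weight (6–7 N), so it was touching nothing. I moved none of the other tools, but did not measure their positions again.
- **Not checked:** The other two holes were hidden, and the arm blocked the top camera.

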